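# Zero the sample mill and back it off three clicks

## Task

Reset the grind of the sample mill: turn the black ring on its top clockwise (seen from above) until you feel the burrs touch and the ring press firmly against the stop, but gently, without forcing it and jamming the burrs; then back the ring off counter-clockwise by three clicks and let go. Leave the jar, the dish and the bottle beside the mill alone.

Things in the scene. Friction and masses are not known exactly. Their poses are not given: they have to be found in the camera images.
- mill: Sample mill, fixed on the bench: foot 124 x 104 x 15 mm, white round housing 86 mm across up to 78 mm height, neck 38 mm across from 82 to 101 mm, black ring on top. Origin: under its centre, on the bench; z up, along the ring's axis; the steel outlet chute and a red mark point along -x.
- ring_center (a point): Centre of the black ribbed adjusting ring on top, on its axis, half-way up: 52 mm across, 30 mm tall (101 to 131 mm above the bench), grasped across its diameter at any angle. A white mark on it lies along its -x. Clockwise from above closes. 18 clicks a turn, 20 degrees each, ripple 0.1 N m; released, it settles in the nearest notch. Starts 2 to 4 clicks open; touch angle unknown.
- burr_gap (a joint): Gap between the unseen burrs, m: 0 where they touch (in a notch), 0.2 mm more per click open. This reading is too coarse to set the ring by.
- jar_d_mid (a point): Bystander: white sample jar with a yellow cap, 53 mm in diameter, 59 mm tall, loose; centre, half-way up.
- petri_0_mid (a point): Bystander: petri dish, 60 mm in diameter, 16 mm tall, loose; centre, half-way up.
- bottle_b_mid (a point): Bystander: brown bottle with a red cap, 36 mm in diameter, 78 mm tall, loose; centre, half-way up.
- burr_press (a joint): How far the lower burr is pressed into its spring seat, m: 0 until they touch, 0.01 mm per degree that the ring is forced on past touch; also too coarse a reading, so feel the torque about the ring's axis: it jumps from the clicks' ripple to 0.3 N m at touch, then grows by 4 N m per radian. A firm touch is 0.45 to 0.9 N m; over 1.1 N m jams.
Mind the look-alikes: they are no part of the job. There is more than one size of the mill; the job needs the smaller.

How it is judged:
By the outcome, as a careful person would: the job done as asked, in the order asked, and still so for the second after the job is handed in, with the robot touching nothing.
It also fails if it takes over 48 s, if anything falls off the work surface, if the arm or the gripper's body presses on something with over 40 N, if the wrist force passes 120 N, or if a joint passes its speed limit or range.

## Robot

A 6-joint arm with a two-finger parallel gripper is mounted at the origin on a cart in front of the work surface, level with it; the furniture and walls round the work are solid. World frame = base frame: x ahead of the robot, y to its left, z up, the work surface at z = 0. Lengths are in mm, angles in rad, forces in N, time in s.
With the tool pointing down it reaches from about 250 to 775 mm from the base axis. Payload 8.9 kg.
Tool frame: the origin (TCP) lies at the very end of the fingers, on their centre line; the grasp point (between the pads) lies 19 mm behind it (robot.grip_point_offset is the distance from the TCP to the grasp point, in mm); x points along the fingers, y is the direction in which the jaws open and shut, and the axes are right-handed (so a half turn about x gives the same grasp; the last joint's range is limited). The gripper opens to 85 mm and grips with 20 to 120 N. Pads are 22 mm wide; open, the fingers measure 114 mm over their backs; the gripper's body (76 mm by 85 mm) begins 54 mm behind the grasp point. The pads swing forward as they close: fully open they stand 13 mm farther back than shut.
Start: joints at [1.129, 0.291, -0.153, 1.127, 0, 1.431], TCP at [156.546, 501.116, 231.305] pointing down, gripper open.
Joint ranges: [-2.52, 2.52], [-0.91, 1.74], [-1.3, 1.37], [-1.96, 2.02], [-1.52, 1.47], [-3.14, 3.14]. Speed limits (rad/s): [2.22, 2.22, 2.79, 3.14, 3.14, 3.14].

## Interface

Orientations are given as a rotation vector (axis times angle).
In Python, from station import robot, cams, regions_of, mark_of gives the robot as it stands.
- The arm moves only by the tool step_arm, never from a script. Its argument "targets" is a list of rows, each a list of 2 entries, a list of its own where there are three numbers: the shift along the world's x, y, z in cm, then the turn about the world's z in degrees. In form: [[[tx, ty, tz], twist], ...]. A call has 1 to 20 rows; each row is the pose to reach, as a shift and turn from the pose commanded when the call began; what a row does not reach only later rows make up. A row lasts 1/12 s, in which the tool goes at most 41.7 mm and 7.16 degrees, less where a joint would pass 70% of its speed; a pose out of reach is approached as far as the arm can. A call with a gripper value outside its range is refused whole. "gripper" is the opening, from 0 (shut) to 1 (fully open), set as the call begins (left out, the last holds). The fingers move at their own pace and stop on an object; "force" is the grip in N (left out, the last holds). Time passes only in rows, so rows that repeat a pose let the fingers close. It gives the time, the measured TCP pose, the force and the opening at its end, in the units of the state.
- robot.state(): the state, without advancing time (a new reading comes with each control period).
- cams.snapshot(name): name is "side" or "top" or "wrist"; returns a dict with "img" (480x640x3 uint8, red, green, blue), "fx", "fy", "cx", "cy" (pixels), "R" (3x3) and "t" (3): a world point X has camera coordinates R X + t. Camera axes: x right, y down, z forward; pixel columns grow to the right and rows downward; lengths in mm; the calibration is good to about 2 mm. A picture is of the moment at which its call begins. There is no depth.
- robot.finish_job(): hands the job in, once; it reports no verdict.
Trained networks look in the newest picture that a camera, given by its name, has taken for a name from the list of things; names that differ only in an ending like _2 or _b are one class to them, and where a whole thing is asked for, a point or a joint stands for the part that bears it (a point fixed in the world has none). Each returns a list of dicts, best first, with "conf" (0 to 1); they miss things now and then, are a little off and sometimes report something else, mostly with a low value. They report only what shows in the picture. A call takes as long as a camera call. They do not tell look-alikes from the thing itself.
- regions_of(camera, target): "mask" (480x640 bool, what is visible of it).
- mark_of(camera, target): "position" ([x, y, z] in mm, in world coordinates, good to about 4 mm: a listed point, or the origin of a listed thing).
The state is a dict: "time_s": time; "joint_pos": joint angles; "qvel": joint speeds; "tau": joint torques, N m; "position": TCP position; "orientation": TCP orientation; "wrist_force": force on the tool from outside, world axes, zero at the start; "torque": the same for the moment, N m; "width": finger opening in mm.
Only numpy, scipy, OpenCV 4.12 (cv2) and the standard library are available. Lean on these libraries where they do the work, as an engineer would, in place of code of your own. Each camera call takes 0.05 s, during which the arm holds its last target.

## Working session

There is one attempt and no reset: what is moved stays moved. The work goes in short steps, Python scripts to look and compute and a tool call to move; the robot and the scene stay as the last step left them, time stands still between calls to the robot, and variables do not carry over. Pictures are saved under pics/ and viewed, and the job is handed in when it is done.

Besides the shell and the picture viewer there is one more tool, called after "Request:" as name(argument=value, ...) on one line, values as JSON. step_arm: Moves the arm, as the interface text tells. Its arguments: {"type":"object","properties":{"targets":{"type":"array"},"gripper":{"type":"number"},"force":{"type":"number"}},"required":["targets"]}

```bash
mkdir -p pics; ls; python3 - <<'E'
from station import robot, cams, regions_of, mark_of
import cv2
for n in ("top","side"):
    s=cams.snapshot(n); cv2.imwrite(f"pics/{n}0.png",s["img"][:,:,::-1])
    for t in ("mill","ring_center"):
        for d in mark_of(n,t): 
            p=d["position"]; c=s["R"]@p+s["t"]; print(n,t,[round(float(x)) for x in p],round(d["conf"],2),int(s["fx"]*c[0]/c[2]+s["cx"]),int(s["fy"]*c[1]/c[2]+s["cy"]))
st=robot.state(); print(st)
E
```

```text
pics
top mill [432, -6, -2] 0.95 288 314
top mill [771, -352, 2] 0.65 435 162
top ring_center [771, -354, 162] 0.82 455 141
top ring_center [439, -5, 114] 0.75 282 315
top ring_center [480, -212, 40] 0.43 380 291
side mill [769, -349, -2] 0.97 409 343
side mill [436, -4, -3] 0.67 249 252
side ring_center [773, -356, 164] 0.67 422 289
side ring_center [437, -7, 120] 0.58 246 214
{'time_s': 0.3, 'joint_pos': array([ 1.12869894e+00,  2.90907969e-01, -1.53638259e-01,  1.12671484e+00,
       -1.24292642e-05,  1.43148389e+00]), 'qvel': array([ 8.32017764e-08, -9.38485869e-04,  1.10900465e-03, -2.27207203e-03,
        1.22310517e-03, -2.77902984e-04]), 'tau': array([-2.10051285e-04, -5.36558282e+01,  3.31192338e+01,  9.02160653e-03,
       -1.68036790e-04,  1.03993119e-05]), 'position': array([156.48465702, 500.97595379, 231.10796809]), 'orientation': array([ 0.23729291,  1.55782253, -0.23800011]), 'wrist_force': array([-1.10748399, -0.29191806, -0.17524084]), 'torque': array([-0.02267241,  0.0141675 , -0.04942469]), 'width': 85.27989622660552}
```

View pics/top0.png

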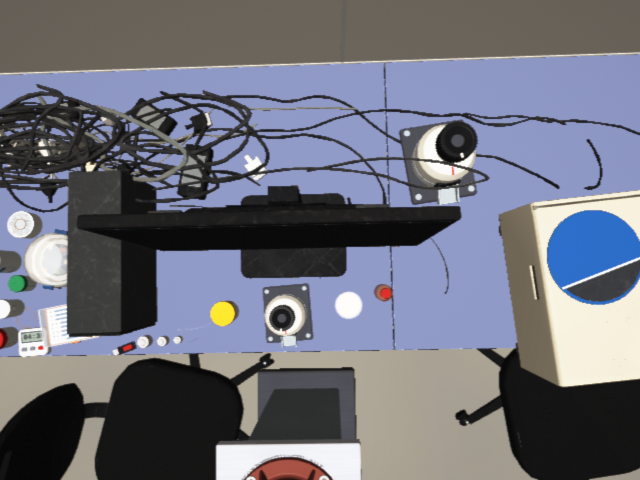

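View pics/side0.png

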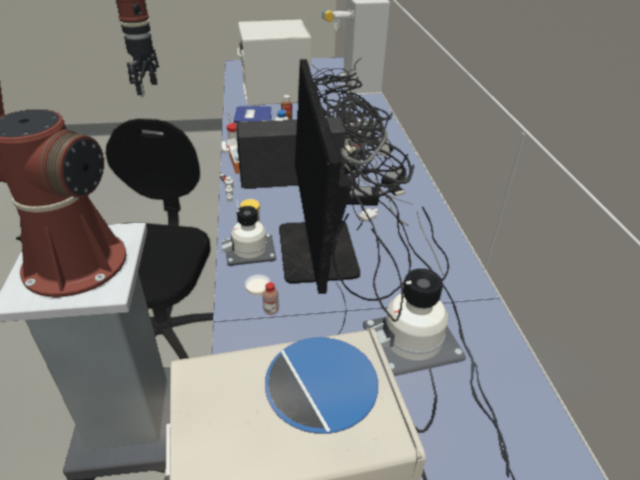

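Candidates for the mill: the small one at top (285,315) with ring z≈115, and the large one at top (440,160) with ring z≈163. The job wants the small one. I'll check it with a close crop and refine the centre.

```bash
cat > h.py <<'E'
from station import robot, cams, regions_of, mark_of
import cv2, numpy as np
from scipy.optimize import least_squares
def pix(s,p):
    c=s["R"]@np.asarray(p,float)+s["t"]; return np.array([s["fx"]*c[0]/c[2]+s["cx"],s["fy"]*c[1]/c[2]+s["cy"]])
def onplane(s,u,v,z):
    d=s["R"].T@np.array([(u-s["cx"])/s["fx"],(v-s["cy"])/s["fy"],1]); o=-s["R"].T@s["t"]
    return o+d*(z-o[2])/d[2]
E
python3 - <<'E'
from h import *
ims=[]
for n,near in (("top",(282,315)),("side",(246,214))):
    s=cams.snapshot(n); o=-s["R"].T@s["t"]; print(n,"cam",o.round())
    for d in regions_of(n,"ring_center"):
        m=d["mask"]; ys,xs=np.nonzero(m); c=np.array([xs.mean(),ys.mean()]); print(c.round(1),m.sum(),d["conf"],xs.min(),xs.max(),ys.min(),ys.max())
        if np.hypot(*(c-near))<20:
            # model silhouette: cylinder hull
            a=np.linspace(0,2*np.pi,60)
            def mod(x,y):
                P=np.array([pix(s,[x+26*np.cos(t),y+26*np.sin(t),z]) for t in a for z in (101,131)])
                h=cv2.convexHull(P.astype(np.float32)); M=cv2.moments(h); return np.array([M["m10"]/M["m00"],M["m01"]/M["m00"]])
            r=least_squares(lambda q:mod(*q)-c,[437,-5],diff_step=1e-3); print("center",r.x.round(1))
    i=s["img"]; x,y=int(near[0]),int(near[1]); ims.append(cv2.resize(i[y-45:y+45,x-50:x+50],None,fx=4,fy=4,interpolation=cv2.INTER_CUBIC))
    if n=="top":
        for uv in ((263,284),(306,284),(313,339),(267,341)): print("foot",onplane(s,*uv,15).round())
        for uv in ((80,230),(157,249),(420,246),(460,210),(240,277),(346,277)): print(uv,[onplane(s,*uv,z).round()[:2] for z in (0,100,400)])
cv2.imwrite("pics/crop.png",np.hstack(ims)[:,:,::-1])
E
```

```text
top cam [ 522. -109. 1018.]
[282.2 317.6] 550 0.61 270 295 305 330
center [436.   -5.9]
[456.1 141.7] 1339 0.57 436 477 121 162
foot [501.  48.  15.]
foot [499. -48.  15.]
foot [378. -62.  15.]
foot [375.  40.  15.]
(80, 230) [array([634., 476.]), array([623., 418.]), array([590., 246.])]
(157, 249) [array([586., 295.]), array([580., 255.]), array([561., 136.])]
(420, 246) [array([ 579., -308.]), array([ 573., -288.]), array([ 557., -230.])]
(460, 210) [array([ 659., -402.]), array([ 645., -373.]), array([ 605., -287.])]
(240, 277) [array([518., 103.]), array([518.,  82.]), array([519.,  20.])]
(346, 277) [array([ 512., -138.]), array([ 513., -136.]), array([ 516., -127.])]
side cam [  468. -1038.   842.]
[246.8 214.8] 389 0.94 236 257 205 225
center [438.3  -1.8]
[422.4 287.8] 1384 0.61 402 443 268 308
```

View pics/crop.png

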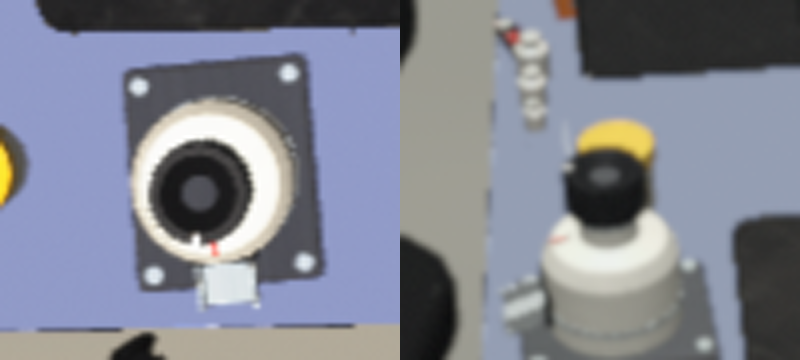

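```bash
python3 - <<'E'
from h import *
from scipy.spatial.transform import Rotation as R
M=R.from_rotvec(robot.state()["orientation"]).as_matrix(); print(M.round(3)); print(np.degrees(np.arctan2(M[1,1],M[0,1])))
s=cams.snapshot("side")
for n in("bottle_b_mid","petri_0_mid","jar_d_mid"): 
    cams.snapshot("top"); print(n,[(np.round(d["position"]),round(d["conf"],2)) for d in mark_of("top",n)][:2])
E
```

```text
[[-0.     0.298  0.955]
 [-0.     0.955 -0.298]
 [-1.    -0.    -0.   ]]
72.65295216025798
bottle_b_mid [(array([ 478., -215.,   38.]), 0.76)]
petri_0_mid [(array([ 453., -141.,   10.]), 0.9)]
jar_d_mid [(array([443., 129.,  27.]), 0.76)]
```

Request:
step_arm(targets=[[[28,-50.6,0],0],[[28,-50.6,0],0],[[28,-50.6,0],0],[[28,-50.6,0],0],[[28,-50.6,0],0],[[28,-50.6,0],0],[[28,-50.6,0],0],[[28,-50.6,0],0],[[28,-50.6,0],0],[[28,-50.6,0],0],[[28,-50.6,0],0],[[28,-50.6,0],0],[[28,-50.6,0],0],[[28,-50.6,0],0],[[28,-50.6,0],0],[[28,-50.6,0],0],[[28,-50.6,0],0],[[28,-50.6,0],0]], gripper=1)

```text
time_s: 2.35
position: [436.0, -4.1, 231.3]
orientation: [0.237, 1.558, -0.237]
wrist_force: [0.1, 0.1, 0.3]
width: 85.4
```

```bash
python3 - <<'E'
from h import *
st=robot.state(); print(st["time_s"],st["position"],st["joint_pos"].round(3),st["torque"],st["wrist_force"])
s=cams.snapshot("wrist"); cv2.imwrite("pics/w1.png",s["img"][:,:,::-1])
for t in("ring_center",):
    print([(d["position"],d["conf"]) for d in mark_of("wrist",t)])
a=np.linspace(0,2*np.pi,60)
for d in regions_of("wrist","ring_center"):
    m=d["mask"]; ys,xs=np.nonzero(m); print(d["conf"],xs.min(),xs.max(),ys.min(),ys.max(),m.sum())
im=s["img"].copy()
for z in(101,131):
  for t in a:
    p=pix(s,[436.5+26*np.cos(t),-5+26*np.sin(t),z]); cv2.circle(im,tuple(int(v) for v in p),1,(255,0,0),-1)
cv2.imwrite("pics/w1o.png",im[:,:,::-1])
print((-s["R"].T@s["t"]).round())
E
```

```text
2.35 [435.99579333  -4.05897508 231.28336242] [-0.177  0.122 -0.37   1.08   0.     0.124] [-0.01675654 -0.02839738  0.01871407] [0.0882281  0.09755186 0.2923416 ]
[([436.6, -5.5, 115.6], 0.9)]
0.94 283 353 198 270 3984
[367.  18. 374.]
```

View pics/w1o.png

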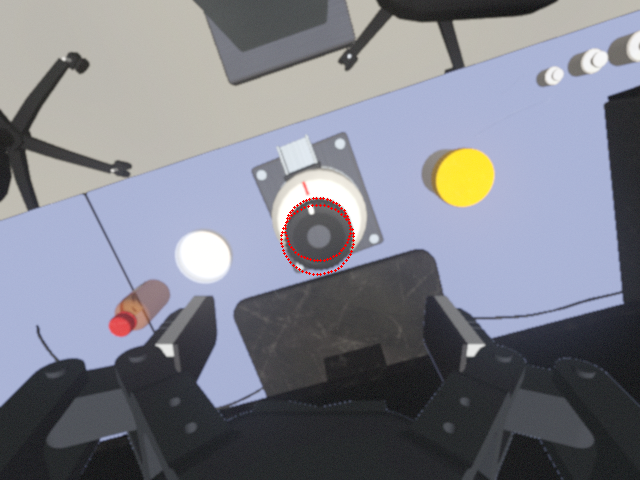

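Request:
step_arm(targets=[[[0,0,-3],0],[[0,0,-6],0],[[0,0,-9],0],[[0,0,-11],0],[[0,0,-12.5],0],[[0,0,-13.2],0],[[0,0,-13.2],0],[[0,0,-13.2],0]])

```text
time_s: 3.17
position: [436.7, -4.6, 99.8]
orientation: [0.237, 1.558, -0.237]
wrist_force: [0.2, 0.1, 0.2]
width: 85.4
```

```bash
python3 - <<'E'
from h import *
st=robot.state(); print(st["time_s"],st["position"],st["torque"],st["wrist_force"])
s=cams.snapshot("wrist"); cv2.imwrite("pics/w2.png",s["img"][:,:,::-1])
E
```

```text
3.1667 [436.69965513  -4.57073665  99.77320439] [0.018883   0.03570535 0.03112023] [0.15233291 0.07765255 0.18954253]
```

View pics/w2.png

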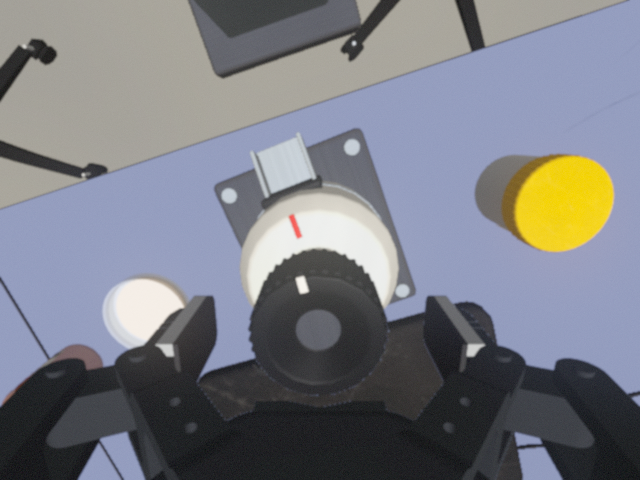

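The ring (318,330) sits midway between the pads (215 and 427). I'll close the gripper.

Request:
step_arm(targets=[[[0,0,0],0],[[0,0,0],0],[[0,0,0],0],[[0,0,0],0],[[0,0,0],0],[[0,0,0],0],[[0,0,0],0],[[0,0,0],0],[[0,0,0],0],[[0,0,0],0]], gripper=0, force=80)

```text
time_s: 4.05
position: [437.1, -5.4, 100.4]
orientation: [0.237, 1.556, -0.238]
wrist_force: [-1.9, -1.7, 11.3]
width: 50.2
```

```bash
cat > r.py <<'E'
from h import *
from scipy.spatial.transform import Rotation as R
st=robot.state(); M=R.from_rotvec(st["orientation"]).as_matrix()
print("t",round(st["time_s"],2),"yaw",np.degrees(np.arctan2(M[1,1],M[0,1])).round(2),"pos",st["position"].round(1),"tq",st["torque"].round(3),"F",st["wrist_force"].round(2),"w",round(st["width"],1),"tau6",st["tau"][5].round(3))
E
python3 r.py
```

```text
t 4.05 yaw 72.64 pos [437.1  -5.4 100.4] tq [-0.264  0.589  0.137] F [-1.9  -1.7  11.29] w 50.2 tau6 0.068
```

Request:
step_arm(targets=[[[0,0,0],-3],[[0,0,0],-6],[[0,0,0],-9],[[0,0,0],-10],[[0,0,0],-10]])

```text
time_s: 4.47
position: [437.0, -5.5, 100.4]
orientation: [0.375, 1.536, -0.376]
wrist_force: [-3.8, -2.5, 13.8]
width: 50.1
```

```bash
python3 r.py
```

```text
t 4.47 yaw 62.55 pos [437.   -5.5 100.4] tq [-0.431  0.772 -0.071] F [-3.82 -2.48 13.77] w 50.1 tau6 0.379
```

Request:
step_arm(targets=[[[0,0,0],-3],[[0,0,0],-6],[[0,0,0],-9],[[0,0,0],-10],[[0,0,0],-10]])

```text
time_s: 4.88
position: [437.0, -5.6, 100.3]
orientation: [0.511, 1.508, -0.512]
wrist_force: [-3.8, -2.4, 11.3]
width: 50.2
```

```bash
python3 r.py
```

```text
t 4.88 yaw 52.56 pos [437.   -5.6 100.3] tq [-0.526  0.776  0.016] F [-3.81 -2.41 11.3 ] w 50.2 tau6 0.468
```

Request:
step_arm(targets=[[[0,0,0],-3],[[0,0,0],-6],[[0,0,0],-9],[[0,0,0],-10],[[0,0,0],-10]])

```text
time_s: 5.3
position: [436.8, -5.6, 100.4]
orientation: [0.646, 1.471, -0.648]
wrist_force: [-5.2, -2.5, 12.0]
width: 50.3
```

```bash
python3 r.py
```

```text
t 5.3 yaw 42.55 pos [436.8  -5.6 100.4] tq [-0.637  0.959  0.004] F [-5.15 -2.55 12.03] w 50.3 tau6 0.362
```

Request:
step_arm(targets=[[[0,0,0],-3],[[0,0,0],-6],[[0,0,0],-9],[[0,0,0],-11],[[0,0,0],-13],[[0,0,0],-13],[[0,0,0],-13]])

```text
time_s: 5.88
position: [436.8, -5.7, 100.4]
orientation: [0.82, 1.409, -0.822]
wrist_force: [-4.7, -3.7, 12.7]
width: 50.3
```

```bash
python3 r.py
```

```text
t 5.88 yaw 29.61 pos [436.8  -5.7 100.4] tq [-0.683  1.01  -0.025] F [-4.69 -3.71 12.71] w 50.3 tau6 0.081
```

Request:
step_arm(targets=[[[0,0,0],-3],[[0,0,0],-6],[[0,0,0],-9],[[0,0,0],-12],[[0,0,0],-14],[[0,0,0],-14]])

```text
time_s: 6.38
position: [436.6, -5.7, 100.3]
orientation: [1.006, 1.323, -1.009]
wrist_force: [-4.2, -3.9, 13.0]
width: 50.0
```

```bash
python3 r.py
```

```text
t 6.38 yaw 15.49 pos [436.6  -5.7 100.3] tq [-0.805  1.103  0.029] F [-4.19 -3.93 13.01] w 50.0 tau6 0.663
```

Request:
step_arm(targets=[[[0,0,0],-2],[[0,0,0],-4],[[0,0,0],-6],[[0,0,0],-6],[[0,0,0],-6]])

```text
time_s: 6.8
position: [436.5, -5.7, 100.3]
orientation: [1.083, 1.282, -1.086]
wrist_force: [-5.2, -4.1, 13.5]
width: 50.3
```

```bash
python3 r.py; python3 -c "
from h import *
s=cams.snapshot('wrist'); cv2.imwrite('pics/w3.png',s['img'][:,:,::-1])"
```

```text
t 6.8 yaw 9.61 pos [436.5  -5.7 100.3] tq [-0.805  1.218 -0.03 ] F [-5.19 -4.1  13.48] w 50.3 tau6 0.088
```

View pics/w3.png

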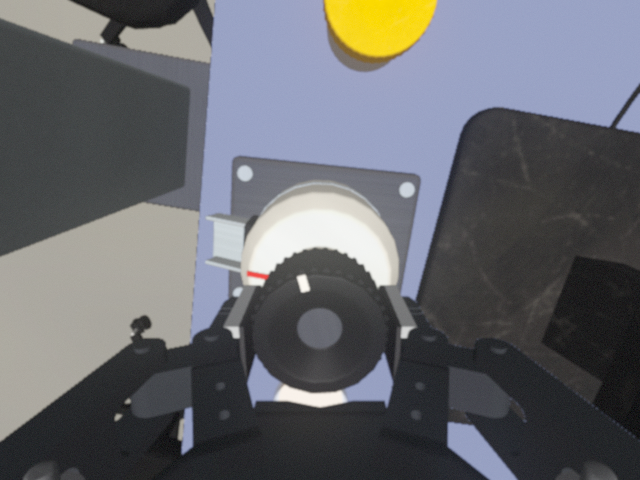

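Request:
step_arm(targets=[[[0,0,0],-3],[[0,0,0],-6],[[0,0,0],-9],[[0,0,0],-12],[[0,0,0],-14],[[0,0,0],-14],[[0,0,0],-14]])

```text
time_s: 7.43
position: [436.3, -5.7, 100.3]
orientation: [1.264, 1.171, -1.266]
wrist_force: [-5.6, -4.1, 14.1]
width: 50.4
```

```bash
python3 r.py
```

```text
t 7.43 yaw -4.37 pos [436.3  -5.7 100.3] tq [-0.813  1.324  0.261] F [-5.57 -4.07 14.13] w 50.4 tau6 0.44
```

Request:
step_arm(targets=[[[0,0,0],-2],[[0,0,0],-4],[[0,0,0],-6],[[0,0,0],-6],[[0,0,0],-6]])

```text
time_s: 7.85
position: [436.3, -5.7, 100.3]
orientation: [1.339, 1.117, -1.342]
wrist_force: [-5.6, -5.3, 14.6]
width: 50.2
```

```bash
python3 r.py
```

```text
t 7.85 yaw -10.33 pos [436.3  -5.7 100.3] tq [-0.864  1.368  0.654] F [-5.57 -5.26 14.64] w 50.2 tau6 0.814
```

Request:
step_arm(targets=[[[0,0,0],0],[[0,0,0],0],[[0,0,0],0]])

```text
time_s: 8.1
position: [436.3, -5.7, 100.3]
orientation: [1.339, 1.117, -1.342]
wrist_force: [-5.1, -4.8, 14.5]
width: 50.0
```

```bash
python3 r.py
```

```text
t 8.1 yaw -10.32 pos [436.3  -5.7 100.3] tq [-0.845  1.39   0.653] F [-5.14 -4.82 14.5 ] w 50.0 tau6 0.688
```

Steady at 0.65 N m, so that's a firm touch, with the touch point at yaw ≈ -6°. Next I back off three clicks, to yaw ≈ +54°.

Request:
step_arm(targets=[[[0,0,0],4],[[0,0,0],9],[[0,0,0],14],[[0,0,0],19],[[0,0,0],24],[[0,0,0],29],[[0,0,0],34],[[0,0,0],39],[[0,0,0],44],[[0,0,0],49],[[0,0,0],54],[[0,0,0],59],[[0,0,0],62],[[0,0,0],64],[[0,0,0],64],[[0,0,0],64],[[0,0,0],64]])

```text
time_s: 9.52
position: [437.0, -5.5, 100.4]
orientation: [0.496, 1.511, -0.498]
wrist_force: [-3.6, -2.7, 12.2]
width: 50.1
```

```bash
python3 r.py; python3 -c "
from h import *
s=cams.snapshot('wrist'); cv2.imwrite('pics/w4.png',s['img'][:,:,::-1])"
```

```text
t 9.52 yaw 53.64 pos [437.   -5.5 100.4] tq [-0.511  0.754  0.112] F [-3.59 -2.69 12.16] w 50.1 tau6 0.127
```

View pics/w4.png

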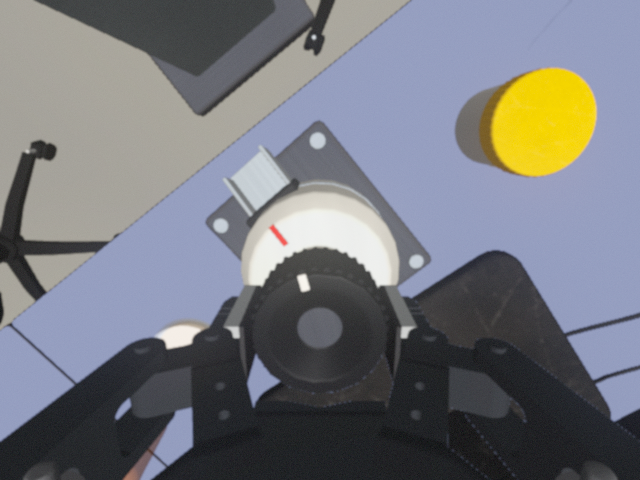

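Mark still at (303,283) relative to the jaws: the ring hasn't slipped. Releasing.

Request:
step_arm(targets=[[[0,0,0],0],[[0,0,0],0],[[0,0,0],0],[[0,0,0],0],[[0,0,0],0],[[0,0,0],0],[[0,0,0],0],[[0,0,0],0],[[0,0,0],0],[[0,0,0],0]], gripper=1)

```text
time_s: 10.4
position: [436.5, -4.9, 99.3]
orientation: [0.497, 1.513, -0.497]
wrist_force: [-0.4, -0.1, 0.1]
width: 85.6
```

```bash
python3 r.py; python3 -c "
from h import *
s=cams.snapshot('wrist'); cv2.imwrite('pics/w5.png',s['img'][:,:,::-1])"
```

```text
t 10.4 yaw 53.65 pos [436.5  -4.9  99.3] tq [ 0.05  -0.007 -0.014] F [-0.42 -0.15  0.08] w 85.6 tau6 0.0
```

View pics/w5.png

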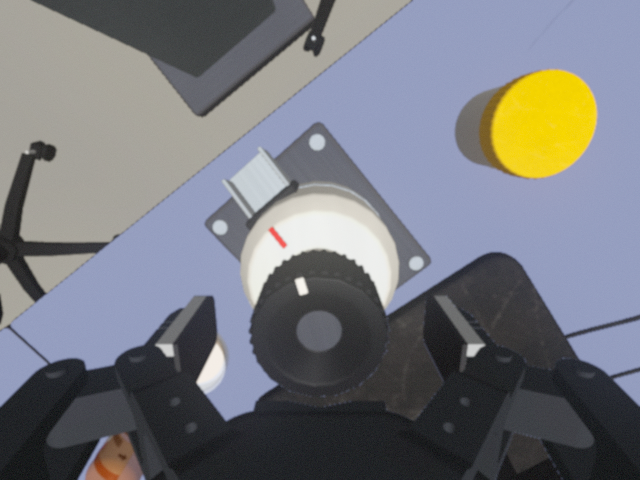

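The ring turned only 1-2° as it settled, to about yaw 55°. That is touch + 60°. Retreating straight up.

Request:
step_arm(targets=[[[0,0,2],0],[[0,0,5],0],[[0,0,9],0],[[0,0,13],0],[[0,0,13],0],[[0,0,13],0],[[0,0,13],0]])

```text
time_s: 11.03
position: [436.4, -4.9, 229.1]
orientation: [0.497, 1.513, -0.497]
wrist_force: [-0.6, 0.4, -0.8]
width: 85.5
```

```bash
python3 r.py; python3 - <<'E'
from h import *
s=cams.snapshot("top"); cv2.imwrite("pics/t6.png",s["img"][240:360,190:430][:,:,::-1].repeat(3,0).repeat(3,1))
for n in("bottle_b_mid","petri_0_mid","jar_d_mid"): print(n,[np.round(d["position"]) for d in mark_of("top",n)][:1])
s=cams.snapshot("wrist"); cv2.imwrite("pics/w6.png",s["img"][:,:,::-1])
E
```

```text
t 11.03 yaw 53.65 pos [436.4  -4.9 229.1] tq [0.03  0.046 0.037] F [-0.57  0.41 -0.82] w 85.5 tau6 0.0
bottle_b_mid [array([ 476., -213.,   42.])]
petri_0_mid [array([ 452., -140.,   10.])]
jar_d_mid [array([441., 130.,  30.])]
```

View pics/w6.png

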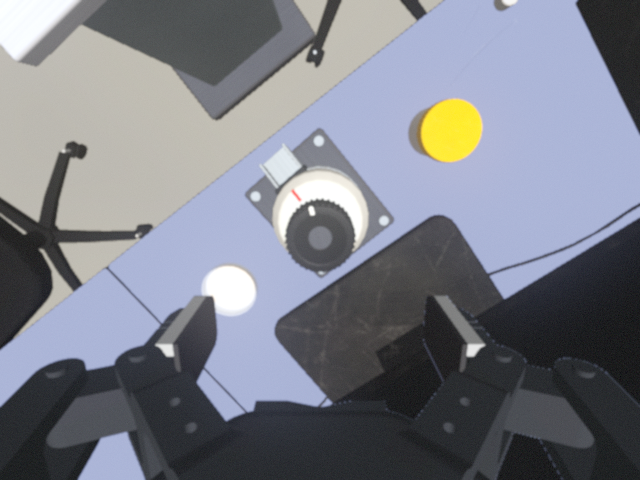

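```bash
python3 -c "
from station import robot
print(robot.finish_job())"
```

```text
the job is handed in; nothing more can be done
None
```

I turned the smaller mill's ring clockwise to a firm touch, backed it off three clicks, let go, and handed the job in after about 11 s of the 48 s allowed.

- **Touch:** the ring started four clicks open. Torque rose from about 0 to 0.26 N m just before the stop, then held steady at 0.65 N m. That is inside the firm range of 0.45 to 0.9 N m and well below the jamming limit.
- **Back-off:** I turned the ring 64° counter-clockwise from the pressed position, which is about 60° from touch. The white mark showed no slip in the gripper. On release the ring moved only 1–2° as it settled into its notch.
- **Final state:** the ring sits about 20° clockwise of where it began, consistent with three clicks open. The gripper is clear above the mill. The jar, dish and bottle are where they were, within the roughly 4 mm measuring error.
- **Small disagreement:** the touch angle worked out from the torque differs by about 2° from the one worked out by counting clicks. That is well within half a click (10°).

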